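# Vent and open a pickling jar in an anti-twist holder, and keep the lid in hand

## Robot

A 6-joint arm with a two-finger parallel gripper is mounted at the origin on a cart in front of the work surface, level with it; the furniture and walls round the work are solid. World frame = base frame: x ahead of the robot, y to its left, z up, the work surface at z = 0. Lengths are in mm, angles in degrees, forces in N, time in s.
With the tool pointing down it reaches from about 300 to 850 mm from the base axis. Payload 4.2 kg.
Tool frame: the origin (TCP) lies between the finger pads; the fingertips stand 14 mm ahead of it and the grasp point (between the pads) lies 5 mm behind it (env.finger_overhang is the distance from the TCP to the fingertips, in mm); z points along the fingers, y is the line along which they close (so a half turn about z gives the same grasp; the last joint's range is limited). The gripper opens to 91 mm and grips with 3 to 60 N. Pads are 32 mm wide; open, the fingers measure 118 mm over their backs; the gripper's body (76 mm by 178 mm) begins 60 mm behind the grasp point.
Start: joints at [-73.969, 18.312, 89.639, -0, 72.044, -1.146], TCP at [169.817, -549.367, 227.976] pointing down, gripper open.
Joint ranges: [-177.97, 177.97], [-48.28, 115.42], [12.27, 149.76], [-77.06, 257.06], [2.81, 150.46], [-146.56, 146.56]. Speed limits (degrees/s): [147.25, 147.25, 180, 180, 180, 180].

## Interface

Orientations are given as [roll, pitch, yaw] about the fixed x, y, z axes, in that order (R = Rz(yaw) Ry(pitch) Rx(roll)).
In Python, from workcell import status, cams, env, finder gives the robot as it stands.
- The arm moves only by the tool apply_moves, never from a script. Its argument "increments" is a list of rows, each a list of 7 numbers: the opening, from -1 (shut) to 1 (fully open), then the shift along the world's x, y, z in m, then the turn, a rotation vector about the world's x, y, z in degrees. In form: [[gripper, x, y, z, ax, ay, az], ...]. A call has 1 to 5 rows; each row shifts and turns the commanded pose from where the row before left it; what a row does not reach is not made up. A row lasts 1/12 s, in which the tool goes at most 41.7 mm and 7.16 degrees, less where a joint would pass 70% of its speed; a pose out of reach is approached as far as the arm can. A call with a gripper value outside its range is refused whole. The fingers move at their own pace and stop on an object; "newtons" is the grip in N (left out, the last holds). Time passes only in rows, so rows that do not move let the fingers close. It gives the time, the measured TCP pose, the force, the opening and the grip force at its end, in the units of the state.
- status.state(): the state, without advancing time (a new reading comes with each control period).
- cams.grab_frame(name): name is "side" or "top"; returns a dict with "color" (400x640x3 uint8, red, green, blue), "intrinsics" (3x3 intrinsics, pixels), "k1" (the pictures are not rectified: a ray, as slopes to the right and down, at radius r is drawn at 1 + k1 r^2 times it, then the intrinsics apply), "R" (3x3) and "t" (3): a world point X has camera coordinates R X + t. Camera axes: x right, y down, z forward; pixel columns grow to the right and rows downward; lengths in mm; the calibration is good to about 2 mm. A picture is of the moment at which its call begins. There is no depth.
- env.job_done(): hands the job in; it is judged then, once.
Trained networks look in the newest picture that a camera, given by its name, has taken for a name from the list of things; names that differ only in an ending like _2 or _b are one class to them, and where a whole thing is asked for, a point or a joint stands for the part that bears it (a point fixed in the world has none). Each returns a list of dicts, best first, with "score" (0 to 1); they miss things now and then, are a little off and sometimes report something else, mostly with a low value. They report only what shows in the picture. A call takes as long as a camera call. They do not tell look-alikes from the thing itself.
- finder.boxes_of(query, camera): "rect" ([left, top, width, height] in pixels, round what is visible of it).
- finder.trace(query, camera): "pixels" (400x640 bool, what is visible of it) and "rect" ([left, top, width, height] in pixels, round what is visible of it).
The state is a dict: "time_s": time; "qpos": joint angles; "qvel": joint speeds; "effort": joint torques, N m; "ee_pos": TCP position; "ee_rot": TCP orientation; "force": force on the tool from outside, world axes, zero at the start; "torque": the same for the moment, N m; "gripper_width": finger opening in mm; "gripper_force": force on a finger pad.
Only numpy, scipy, OpenCV 4.12 (cv2) and the standard library are available. Lean on these libraries where they do the work, as an engineer would, in place of code of your own. Each camera call takes 0.05 s, during which the arm holds its last target. There are 200 camera calls.

## Task

Stand the square stoneware pickling jar all the way down in the square grey jar holder, so that it cannot turn, then pull the small knob in the middle of its lid straight up to its stop to let the gas out. After that twist the tight lid anticlockwise (seen from above) until its thread lets go, about a fifth of a turn, lift it off while the jar stays in the holder, and finish still gripping the lid, held level over the jar two or three centimetres clear of its mouth. Leave the salt shaker, the tin and the teaspoon alone.

Things in the scene. Friction and masses are not known exactly. Their poses are not given: they have to be found in the camera images.
- jar: White stoneware pickling jar, loose, 0.5 to 0.75 kg. Square body 64 x 64 mm, flat sides from the underside up to 84 mm, then a round neck, hidden by the lid. Origin: centre of the underside; x and y normal to the flat sides (a quarter turn looks the same), z up. Stands on the bare worktop beside the holder, turned at random.
- jar_mouth (a point): Centre of the jar's mouth, the top of its neck, 103 mm above the underside.
- lid: Round knurled steel lid, 58 mm diameter, 18 mm high, 0.15 kg, tight on the jar's neck. Origin: centre of its lower edge; z up. When on, its lower edge is 88 mm and its flat top 106 mm above the jar's underside; the jar's square shoulder lies 4 mm below the lower edge. The jar can be lifted and carried by its lid.
- seal (a joint): How far the lid is turned open: 0 tight, positive anticlockwise seen from above, 1.66 rad at a stop. Takes 0.6 N m all the way (on the bare worktop the jar turns with it) and no rise is needed. The thread holds the lid down to about 1.05 rad; from 1.13 to 1.57 it lifts straight off. The rubber seal stays on the neck and keeps its value.
- vent (a joint): How far the vent knob is pulled up out of the lid: 0 home, 0.010 m at its stop. Sprung home: about 1.5 N to start it, 4 N at the stop; less than the weight of jar and lid.
- vent_knob (a point): Middle of the head of the vent knob on the axis of the lid: a black knob 19 mm in diameter, its head about 8 mm high, on a thinner neck. When home this point is 13.5 mm above the flat top of the lid and 4.5 mm below the top of the knob. It moves with the knob.
- holder: Grey plastic jar holder fixed to the worktop, 98 x 98 mm, 30 mm high, with four black suction feet, 10 mm high, at its corners. In it a square pocket 67 x 67 mm and 24 mm deep, its upper part widened by a 5 mm sloping lead-in. Origin: centre of its underside, on the worktop; x and y normal to the pocket's sides, z up.
- holder_seat (a point): Centre of the floor of the pocket, 6 mm above the worktop, on which the jar's underside stands when it is fully down.
- salt_shaker: Salt shaker, 44 mm diameter, 90 mm high, a bystander. Origin: centre of the underside.
- tin: Low food tin, 75 mm diameter, 58 mm high, a bystander. Origin: centre of the underside.
- teaspoon: Steel teaspoon, 130 mm long, lying flat, a bystander. Origin: centre of its underside.
Not all that is in view belongs to the job. What is meant by the lid is not blue, green or orange, and is the smaller of those in its own colour.

How it is judged (in metres and radians):
On the way, in this order (a step that is already met when the one before it is completed fails the run):
1. the jar stands upright, all the way down in the holder's pocket (z of jar in the frame of holder_seat below 0.0035 m and horizontal distance between jar and holder_seat below 0.006 m and angle between jar's own z axis and vertical below 0.06 rad), for 0.2 s.
2. the vent knob has been pulled up to its stop (at least 8.5 of 10 mm) while the lid is still done up (value of joint vent above 0.0085 m and value of joint seal below 0.4 rad), for 0.1 s.
3. the lid is turned open with the jar braced in the holder (value of joint seal above 0.95 rad and z of jar in the frame of holder_seat below 0.01 m and horizontal distance between jar and holder_seat below 0.008 m), for 0.1 s.
At the end, for the whole second after the job is handed in: The jar stands upright (within 3 degrees) and fully down in the holder (within 3.5 mm); the lid is unscrewed, gripped by the fingers, level within 11 degrees, at rest, touching neither jar nor seal, its lower edge 5 to 60 mm above the jar's mouth and its centre within 20 mm of the jar's axis (all of step 1 and value of joint seal above 0.95 rad and z of lid in the frame of jar_mouth between 0.005 and 0.06 m and horizontal distance between lid and jar_mouth below 0.02 m and angle between lid's own z axis and vertical below 0.2 rad and contact force between lid and jar below 0.05 N and contact force between the fingers and lid above 2 N and linear speed of lid below 0.03 m/s); the arm keeps its last pose, push and grip.
It fails at once if the jar is tipped over or far over (angle between jar's own z axis and vertical above 0.4 rad).
It fails at once if the jar is lifted out of the holder once its lid has been turned (value of joint seal above 0.5 rad and z of jar in the frame of holder_seat above 0.015 m).
It fails at once if the salt shaker is disturbed (distance of salt_shaker from where it was at the start of the episode above 0.03 m).
It fails at once if the tin is disturbed (distance of tin from where it was at the start of the episode above 0.03 m).
It fails at once if the teaspoon is disturbed (distance of teaspoon from where it was at the start of the episode above 0.03 m).
It also fails if it takes over 58 s, if anything falls off the work surface, if the arm or the gripper's body presses on something with over 40 N, if the wrist force passes 120 N, or if a joint passes its speed limit or range.

## Working session

There is one attempt and no reset: what is moved stays moved. The work goes in short steps, Python scripts to look and compute and a tool call to move; the robot and the scene stay as the last step left them, time stands still between calls to the robot, and variables do not carry over. Pictures are saved under pics/ and viewed, at most 10 in all, crops included, and the job is handed in when it is done.

Besides the shell and the picture viewer there is one more tool, called after "Request:" in YAML: its name, and indented under it one key for each argument. apply_moves: Moves the arm, as the interface text tells. Its arguments: {"type":"object","properties":{"increments":{"type":"array","items":{"type":"array","items":{"type":"number"}}},"newtons":{"type":"number"}},"required":["increments"]}

```bash
mkdir -p pics; cat > h.py <<'E'
import numpy as np, cv2
from workcell import status, cams, env, finder
def ray(f,u,v):
    K=np.array(f["intrinsics"],float);k=f["k1"]
    p=cv2.undistortPoints(np.array([[[u,v]]],float),K,np.array([k,0,0,0.]),)[0,0]
    R=np.array(f["R"]);t=np.array(f["t"])
    return -R.T@t, R.T@np.array([p[0],p[1],1.])
def atz(f,u,v,z):
    c,d=ray(f,u,v); return c+d*(z-c[2])/d[2]
def proj(f,X):
    R=np.array(f["R"]);t=np.array(f["t"])
    return cv2.projectPoints(np.array(X,float).reshape(-1,1,3),cv2.Rodrigues(R)[0],t.astype(float),np.array(f["intrinsics"],float),np.array([f["k1"],0,0,0.]))[0][:,0]
def save(f,n): cv2.imwrite("pics/"+n+".png",f["color"][:,:,::-1])
E
python3 - <<'E'
from h import *
ims=[]
for c in("top","side"):
    f=cams.grab_frame(c); ims.append(f["color"]); print(c,(-np.array(f["R"]).T@f["t"]).round(), np.array(f["R"]).round(2).tolist())
    for q in("jar","lid","holder","vent_knob","salt_shaker","tin","teaspoon"):
        print(q,[(np.round(b["rect"]).tolist(),round(b["score"],2)) for b in finder.boxes_of(q,c)])
    save(f,c)
print(status.state())
E
```

```text
top [ 435.   75. 1004.] [[0.02, -1.0, -0.01], [-0.99, -0.02, -0.16], [0.16, 0.02, -0.99]]
jar [([283.0, 210.0, 34.0, 31.0], 0.66)]
lid [([309.0, 176.0, 20.0, 26.0], 0.9), ([245.0, 196.0, 27.0, 30.0], 0.89), ([265.0, 164.0, 21.0, 21.0], 0.74), ([241.0, 242.0, 34.0, 31.0], 0.7), ([284.0, 210.0, 30.0, 30.0], 0.67)]
holder [([352.0, 189.0, 61.0, 60.0], 0.69)]
vent_knob [([297.0, 217.0, 7.0, 13.0], 0.5), ([315.0, 186.0, 9.0, 4.0], 0.45)]
salt_shaker [([326.0, 131.0, 20.0, 26.0], 0.86)]
tin [([407.0, 132.0, 33.0, 33.0], 0.61)]
teaspoon [([196.0, 216.0, 23.0, 41.0], 0.7)]
side [ 397. 1027.  642.] [[-0.98, -0.18, -0.02], [-0.07, 0.48, -0.87], [0.17, -0.86, -0.49]]
jar [([328.0, 223.0, 34.0, 42.0], 0.69)]
lid [([292.0, 231.0, 24.0, 18.0], 0.96), ([264.0, 262.0, 28.0, 16.0], 0.87), ([327.0, 213.0, 31.0, 20.0], 0.86), ([354.0, 270.0, 34.0, 30.0], 0.66), ([297.0, 267.0, 42.0, 30.0], 0.57)]
holder [([314.0, 194.0, 60.0, 39.0], 0.79)]
vent_knob [([270.0, 257.0, 12.0, 9.0], 0.54), ([368.0, 270.0, 13.0, 12.0], 0.5), ([311.0, 264.0, 17.0, 18.0], 0.5), ([302.0, 234.0, 2.0, 2.0], 0.43)]
salt_shaker [([256.0, 210.0, 14.0, 26.0], 0.68)]
tin [([288.0, 172.0, 11.0, 28.0], 0.57)]
teaspoon [([313.0, 316.0, 63.0, 34.0], 0.69)]
{'time_s': 0.8, 'qpos': array([-7.39679762e+01,  1.83090300e+01,  8.96402543e+01,  1.13073228e-03,
        7.20446563e+01, -1.14481205e+00]), 'qvel': array([-0.00801373,  0.12736103, -0.06190192, -0.02990802, -0.05045926,
       -0.04423003]), 'effort': array([ 2.60834917e-03, -4.12297118e+01, -2.32221633e+01,  7.28432508e-02,
        3.76629364e-02, -8.23835933e-06]), 'ee_pos': array([ 169.82627163, -549.34549311,  227.99620687]), 'ee_rot': array([ 1.79993920e+02, -9.54421764e-04,  1.71764874e+01]), 'force': array([-0.25007042, -0.53454619,  0.57018137]), 'torque': array([ 0.00859673, -0.02176143,  0.01018127]), 'gripper_force': 0.0, 'gripper_width': 91.32691978115439}
```

View pics/top.png

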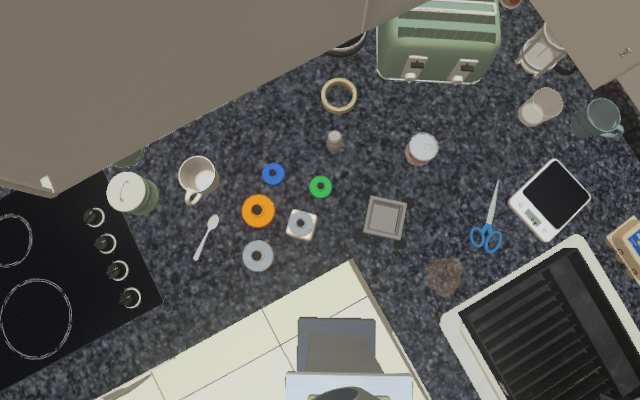

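View pics/side.png

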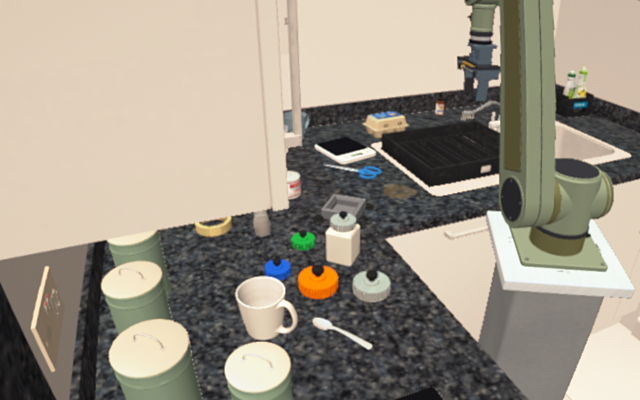

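The lid candidates, as top-view pixels, are blue (273,173), green (320,187), orange (258,211), grey on the worktop (258,256) and grey on the jar (301,223). The two steel-grey ones are left, and the smaller, already on the jar, fits. I'll confirm it in a crop and measure.

```bash
python3 - <<'E'
from h import *
f=cams.grab_frame("top"); g=cams.grab_frame("side")
a=f["color"][160:280,230:420]; b=g["color"][185:305,255:400]
A=cv2.resize(a,None,fx=4,fy=4,interpolation=cv2.INTER_CUBIC)[:, :800]
B=cv2.resize(b,None,fx=4,fy=4,interpolation=cv2.INTER_CUBIC)
cv2.imwrite("pics/cropT.png",A[:,:,::-1]); cv2.imwrite("pics/cropS.png",B[:,:,::-1])
for q,z in(("jar",84),("lid",106),("holder",30),("salt_shaker",45),("tin",58),("teaspoon",2)):
  for c,fr in(("top",f),("side",g)):
    for m in finder.trace(q,c)[:5]:
        p=np.argwhere(m["pixels"])[:,::-1].astype(np.float32)
        r=cv2.minAreaRect(p); print(q,c,round(m["score"],2),p.mean(0).round(1),len(p),np.round(r[0],1),np.round(r[1],1),round(r[2],1),atz(fr,*r[0],z).round(1))
E
```

```text
jar top 0.56 [303.7 228.5] 222 [301.1 225.3] [27.4 27.3] 16.4 [517.7 125.   84. ]
jar top 0.18 [421.  149.1] 832 [420.8 149.3] [28.3 34.6] 45.0 [ 711.7 -167.1   84. ]
jar side 0.64 [343.1 207.5] 901 [343.2 209.9] [58.5 30. ] 6.5 [527.6  43.3  84. ]
jar side 0.63 [342.4 246.1] 1110 [342.  245.5] [41. 34.] 90.0 [509.4 198.2  84. ]
lid top 0.93 [272.6 174.3] 394 [272.5 174.5] [21. 21.] 90.0 [636.3 195.4 106. ]
lid top 0.84 [300.1 223.8] 502 [300. 224.] [24. 24.] 90.0 [518.7 126.4 106. ]
lid top 0.72 [319.7 187.4] 391 [319.5 187.5] [21. 21.] 90.0 [606.5  82.3 106. ]
lid top 0.71 [258.  255.3] 791 [258.  255.5] [30.4 30.4] 45.0 [443.6 222.1 106. ]
lid top 0.66 [383.2 218.1] 1975 [383.3 218.7] [55.1 52.4] 12.4 [534.5 -68.7 106. ]
lid side 0.9 [303.1 240.7] 326 [303.  240.5] [17. 22.] 90.0 [588.6 224.2 106. ]
lid side 0.87 [371.3 285.6] 931 [371.  285.5] [31. 36.] 90.0 [434.7 353.2 106. ]
lid side 0.86 [277.6 269.1] 440 [277.5 269.5] [21. 25.] 90.0 [616.  331.4 106. ]
lid side 0.83 [317.6 281.5] 1059 [317.5 281. ] [32. 39.] 90.0 [533.5 354.6 106. ]
lid side 0.72 [342.7 222.2] 446 [342.5 221
[... 204 characters left out ...]
30. ]
holder side 0.66 [343.3 207.6] 943 [343.8 210.3] [58.9 29.9] 8.5 [538.6 -49.9  30. ]
salt_shaker top 0.6 [333.6 141.6] 294 [333.5 141.5] [21. 15.] 90.0 [740.1  48.7  45. ]
salt_shaker side 0.8 [261.4 223.1] 367 [261.4 223. ] [26.  15.8] 76.0 [730.5  70.   45. ]
salt_shaker side 0.73 [344.4 207.6] 907 [343.8 209.9] [57.1 29.3] 7.9 [535.3 -25.5  45. ]
tin top 0.69 [420.7 149.2] 812 [420.8 149.4] [28.6 33.1] 26.6 [ 719.1 -174.    58. ]
tin side 0.69 [293.2 184.9] 331 [293.5 184.5] [27. 13.] 90.0 [ 693.  -128.4   58. ]
teaspoon top 0.7 [206.8 233.6] 142 [204.5 236.7] [ 7.6 48.3] 29.1 [490.2 382.4   2. ]
teaspoon side 0.93 [340.5 331.9] 333 [342.3 332.8] [64.   9.3] 24.2 [483.8 375.    2. ]
```

View pics/cropT.png

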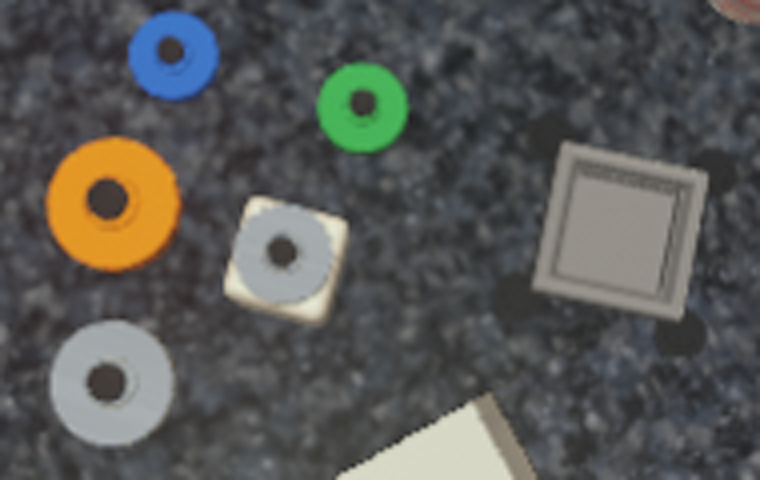

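View pics/cropS.png

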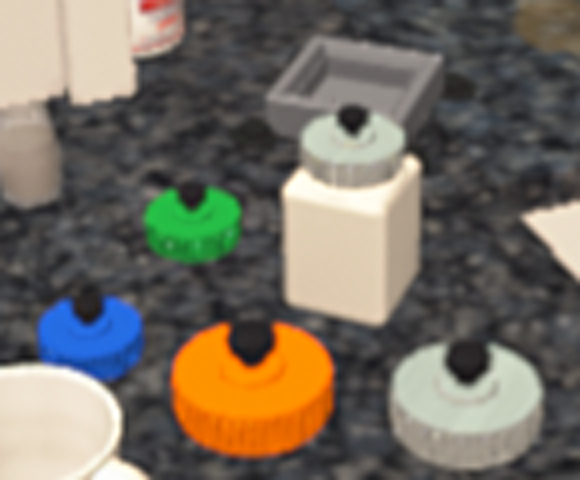

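The crops confirm it: the smaller grey lid sits on the white square jar (top-view crop 283,252, the side crop shows it on the jar), and the larger grey one lies on the worktop. Next I fit the jar and holder poses by silhouette.

```bash
cat > fit.py <<'E'
from h import *
from scipy.optimize import minimize
def box(x,y,a,h,s,z0=0):
    a=np.radians(a); c=np.array([[i*s/2,j*s/2] for i in(-1,1) for j in(-1,1)])@np.array([[np.cos(a),np.sin(a)],[-np.sin(a),np.cos(a)]])
    return np.array([[x+p[0],y+p[1],z] for p in c for z in(z0,z0+h)])
def ring(x,y,z,r): return np.array([[x+r*np.cos(t),y+r*np.sin(t),z] for t in np.linspace(0,6.28,24)])
S=8
def render(fr,Ps,w):
    l,t,W,H=w; m=np.zeros((H*S,W*S),np.uint8)
    for P in Ps:
        q=(proj(fr,P)-[l,t]+.5)*S
        cv2.fillConvexPoly(m,cv2.convexHull(np.round(q).astype(np.int32)),1)
    return cv2.resize(m.astype(np.float32),(W,H),interpolation=cv2.INTER_AREA)
def fit(obs,model,x0):
    def cost(p): return sum(np.abs(render(fr,model(p),w)-m).sum() for fr,w,m in obs)
    best=None
    for da in(-6,0,6):
        r=minimize(cost,[x0[0],x0[1],x0[2]+da],method="Nelder-Mead",options=dict(initial_simplex=np.array([[x0[0],x0[1],x0[2]+da],[x0[0]+6,x0[1],x0[2]+da],[x0[0],x0[1]+6,x0[2]+da],[x0[0],x0[1],x0[2]+da+6]])))
        if best is None or r.fun<best.fun: best=r
    return best.x.round(2),round(float(best.fun),1)
jarm=lambda p,z=0:[box(*p,84,64,z),np.vstack([ring(*p[:2],z+88,29),ring(*p[:2],z+106,29)]),np.vstack([ring(*p[:2],z+116,9.5),ring(*p[:2],z+124,9.5)])]
hm=lambda p:[box(*p,30,98)]
E
python3 - <<'E'
from fit import *
f=cams.grab_frame("top"); g=cams.grab_frame("side")
def soft(fr,w,lo,hi):
    l,t,W,H=w; c=fr["color"][t:t+H,l:l+W].astype(float).mean(2); return np.clip((c-lo)/(hi-lo),0,1)
wt=(275,200,52,52); ws=(320,205,50,70)
jt=soft(f,wt,60,150); 
js=soft(g,ws,60,150)
# fill knob
for n,o in(("top",[(f,wt,jt)]),("side",[(g,ws,js)])): print("jar",n,fit(o,jarm,[518,125,-16]))
wh=(350,185,66,66); 
c=f["color"][185:251,350:416].astype(float).mean(2); print(c[33,30:36],c[2:6,2:6].round())
print("hold",fit([(f,wh,soft(f,wh,50,100))],hm,[540,-80,-12]))
T=cv2.resize(np.hstack([jt[:52],soft(f,wh,50,100)[:52]]),None,fx=5,fy=5,interpolation=cv2.INTER_NEAREST)
cv2.imwrite("pics/m.png",T*255)
# holder inner corners clicked
for p in[(370.75,195.5),(407,203.25),(401,239.75),(363.25,232.25)]: print(atz(f,*(np.array(p)-.4),30).round(1))
E
```

```text
jar top (array([521.79, 126.45, -14.55]), 356.6)
jar side (array([519.2 , 117.67, -10.14]), 577.4)
[144.33333333 144.33333333 144.         144.66666667 144.33333333
 144.        ] [[59. 56. 56. 56.]
 [58. 58. 60. 61.]
 [57. 59. 66. 72.]
 [59. 63. 69. 80.]]
hold (array([548.95, -86.08, -11.4 ]), 1011.8)
[603.4 -48.   30. ]
[ 584.9 -141.    30. ]
[ 491.4 -124.2   30. ]
[508.8 -28.8  30. ][ WARN:0@4.483] global loadsave.cpp:1063 imwrite_ Unsupported depth image for selected encoder is fallbacked to CV_8U.
```

View pics/m.png

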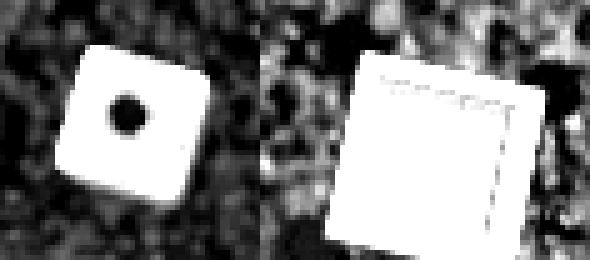

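The masks show the jar and the holder clearly, but the worktop bleeds through. I'll raise the thresholds and refit.

```bash
python3 - <<'E'
from fit import *
f=cams.grab_frame("top"); g=cams.grab_frame("side")
def soft(fr,w,lo,hi):
    l,t,W,H=w; c=fr["color"][t:t+H,l:l+W].astype(float).mean(2); return np.clip((c-lo)/(hi-lo),0,1)
wt=(275,200,52,52); ws=(320,236,50,35); wh=(350,185,66,66)
jt=soft(f,wt,100,170); jt[15:30,15:30]=1
js=soft(g,ws,100,170)
for n,o in(("top",[(f,wt,jt)]),("side",[(g,ws,js)]),("both",[(f,wt,jt),(g,ws,js)])): print("jar",n,fit(o,jarm,[518,125,-16]))
h=soft(f,wh,95,125); h[18:48,22:46]=1
print("hold top",fit([(f,wh,h)],hm,[546,-86,-12]))
wg=(310,190,68,22); hs=soft(g,wg,60,95)
print("hold side",fit([(g,wg,hs)],hm,[546,-86,-12]))
print(proj(f,[521,125,119.5]),proj(g,[521,125,119.5]))
for fr in(f,g): 
  b=[ (x["rect"],x["score"]) for x in finder.boxes_of("vent_knob","top" if fr is f else "side")]; print(b)
E
```

```text
jar top (array([522.23, 126.98, -15.73]), 102.5)
jar side (array([519.1 , 116.19,  -7.26]), 71.9)
jar both (array([520.96, 124.84, -10.61]), 280.4)
hold top (array([549.29, -86.73, -11.43]), 256.7)
hold side (array([546.13, -91.06, -10.37]), 232.8)
[[300.3053806  222.48526673]] [[341.3604238  213.98494636]]
[([296.1, 218.2, 6.3, 10.9], 0.63), ([350.6, 191.0, 64.4, 58.4], 0.57), ([314.2, 185.6, 10.9, 4.9], 0.4), ([252.5, 205.9, 7.3, 8.6], 0.39), ([269.8, 170.3, 3.7, 6.9], 0.38)]
[([299.7, 232.0, 4.9, 3.4], 0.6), ([309.9, 264.6, 14.6, 16.3], 0.54), ([272.4, 257.3, 7.9, 9.9], 0.48), ([339.4, 209.2, 8.6, 10.3], 0.43), ([364.9, 270.5, 15.4, 7.7], 0.4)]
```

Jar is about (522,126), yaw −15.5; holder is about (549,−87), yaw −11.4. Moving above the jar with yaw 74.5 so the fingers close on its flat sides.

Request:
apply_moves:
  increments:
    - [1,0.0176,0.0338,0,0,0,2.87]
    - [1,0.0176,0.0338,0,0,0,2.87]
    - [1,0.0176,0.0338,0,0,0,2.87]
    - [1,0.0176,0.0338,0,0,0,2.87]
    - [1,0.0176,0.0338,0,0,0,2.87]

```text
time_s: 2.22
ee_pos: [258.2, -378.8, 228.0]
ee_rot: [180.0, -0.0, 31.6]
force: [1.0, -0.1, -0.4]
gripper_width: 90.5
gripper_force: 0.0
```

Request:
apply_moves:
  increments:
    - [1,0.0176,0.0338,0,0,0,2.87]
    - [1,0.0176,0.0338,0,0,0,2.87]
    - [1,0.0176,0.0338,0,0,0,2.87]
    - [1,0.0176,0.0338,0,0,0,2.87]
    - [1,0.0176,0.0338,0,0,0,2.87]

```text
time_s: 2.63
ee_pos: [346.3, -209.7, 228.3]
ee_rot: [179.9, -0.0, 46.0]
force: [1.1, 0.0, 0.6]
gripper_width: 91.2
gripper_force: 0.0
```

Request:
apply_moves:
  increments:
    - [1,0.0176,0.0338,0,0,0,2.87]
    - [1,0.0176,0.0338,0,0,0,2.87]
    - [1,0.0176,0.0338,0,0,0,2.87]
    - [1,0.0176,0.0338,0,0,0,2.87]
    - [1,0.0176,0.0338,0,0,0,2.87]

```text
time_s: 3.05
ee_pos: [434.3, -40.5, 228.3]
ee_rot: [179.9, -0.0, 60.4]
force: [1.3, -0.8, 0.6]
gripper_width: 91.0
gripper_force: 0.0
```

Request:
apply_moves:
  increments:
    - [1,0.0176,0.0338,0,0,0,2.87]
    - [1,0.0176,0.0338,0,0,0,2.87]
    - [1,0.0176,0.0338,0,0,0,2.87]
    - [1,0.0176,0.0336,0,0,0,2.87]
    - [1,0,0,0,0,0,0]

```text
time_s: 3.47
ee_pos: [507.1, 97.9, 227.8]
ee_rot: [179.9, -0.2, 72.1]
force: [0.8, 0.5, -0.4]
gripper_width: 91.5
gripper_force: 0.0
```

Request:
apply_moves:
  increments:
    - [1,0.009,0.0166,-0.02,0,0,1.4]
    - [1,0.009,0.0166,-0.02,0,0,1.4]
    - [1,0,0,-0.038,0,0,0]
    - [1,0,0,0,0,0,0]
    - [1,0,0,0,0,0,0]

```text
time_s: 3.88
ee_pos: [520.8, 125.3, 148.7]
ee_rot: [-179.8, 0.1, 74.5]
force: [0.3, 0.2, -0.2]
gripper_width: 91.1
gripper_force: 0.0
```

```bash
python3 - <<'E'
from h import *
s=status.state(); print(s["ee_pos"].round(1),s["ee_rot"].round(1),s["qpos"].round(1))
f=cams.grab_frame("top"); g=cams.grab_frame("side")
A=cv2.resize(f["color"][170:270,250:350],(400,400),interpolation=cv2.INTER_CUBIC);B=cv2.resize(g["color"][170:270,290:390],(400,400),interpolation=cv2.INTER_CUBIC)
cv2.imwrite("pics/c2.png",np.hstack([A,B])[:,:,::-1])
print(proj(g,s["ee_pos"]),proj(f,s["ee_pos"]))
E
```

```text
[520.8 125.3 148.7] [-1.798e+02  1.000e-01  7.450e+01] [ 12.3  18.6 101.5  -0.   60.2  27.8]
[[341.46921289 202.6299496 ]] [[299.46283223 221.29556156]]
```

View pics/c2.png

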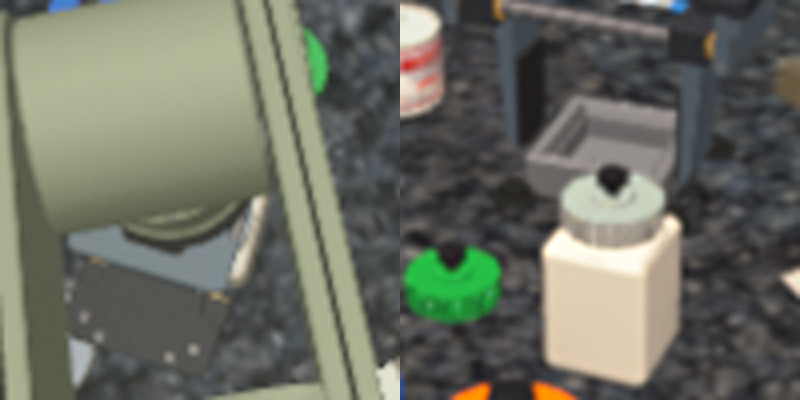

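The fingers straddle the jar centrally in the side crop (fingers at x 520 and 695, knob at 612). Descending and gripping the body.

Request:
apply_moves:
  increments:
    - [1,-0.001,0.001,-0.03,0,0,0]
    - [1,0,0,-0.03,0,0,0]
    - [1,0,0,-0.02,0,0,0]
    - [1,0,0,0,0,0,0]
    - [-1,0,0,0,0,0,0]
  newtons: 30

```text
time_s: 4.4
ee_pos: [522.1, 126.6, 71.4]
ee_rot: [179.9, -0.0, 74.5]
force: [0.4, 0.1, 0.4]
gripper_width: 87.0
gripper_force: 0.0
```

Request:
apply_moves:
  increments:
    - [-1,0,0,0,0,0,0]
    - [-1,0,0,0,0,0,0]
    - [-1,0,0,0,0,0,0]
    - [-1,0,0,0,0,0,0]

```text
time_s: 4.73
ee_pos: [520.8, 127.4, 71.5]
ee_rot: [-180.0, -0.1, 74.5]
force: [-3.1, 2.3, 6.7]
gripper_width: 63.8
gripper_force: 29.8
```

Request:
apply_moves:
  increments:
    - [-1,0,0,0.02,0,0,0]
    - [-1,0,0,0.025,0,0,0]
    - [-1,0,0,0.015,0,0,0]
    - [-1,0.004,-0.03,0,0,0,0.6]
    - [-1,0.004,-0.03,0,0,0,0.6]

```text
time_s: 5.15
ee_pos: [529.2, 67.3, 130.6]
ee_rot: [179.9, -0.0, 75.9]
force: [-0.4, -1.1, -8.8]
gripper_width: 63.8
gripper_force: 29.9
```

Request:
apply_moves:
  increments:
    - [-1,0.004,-0.03,0,0,0,0.6]
    - [-1,0.004,-0.03,0,0,0,0.6]
    - [-1,0.004,-0.03,0,0,0,0.6]
    - [-1,0.004,-0.03,0,0,0,0.6]
    - [-1,0.004,-0.034,0,0,0,0.5]

```text
time_s: 5.57
ee_pos: [548.0, -87.9, 129.0]
ee_rot: [-179.8, -0.0, 78.7]
force: [0.6, 0.7, -7.9]
gripper_width: 64.1
gripper_force: 29.9
```

Request:
apply_moves:
  increments:
    - [-1,0,0,0,0,0,0]
    - [-1,0,0,0,0,0,0]
    - [-1,0,0,0,0,0,0]

```text
time_s: 5.82
ee_pos: [548.1, -87.0, 129.0]
ee_rot: [-179.8, -0.0, 78.5]
force: [-0.7, 1.2, -7.8]
gripper_width: 63.7
gripper_force: 30.0
```

```bash
python3 - <<'E'
from h import *
from fit import jarm,hm,render
s=status.state(); p=s["ee_pos"]; print(p.round(1),s["ee_rot"].round(1),s["gripper_width"],s["force"])
f=cams.grab_frame("top"); g=cams.grab_frame("side")
def draw(fr,im,Ps,off,k,col):
    for P in Ps:
        q=(proj(fr,P)-off+.5)*k
        cv2.polylines(im,[cv2.convexHull(np.round(q).astype(np.int32))],True,col,1)
out=[]
for fr,o in((f,(330,170)),(g,(290,160))):
    A=cv2.resize(fr["color"][o[1]:o[1]+100,o[0]:o[0]+100],(400,400),interpolation=cv2.INTER_CUBIC)
    B=np.ascontiguousarray(A)
    draw(fr,B,jarm([p[0],p[1],-11.4],p[2]-70),o,4,(255,0,0)); draw(fr,B,hm([549,-87,-11.4]),o,4,(0,255,0)); out.append(B)
cv2.imwrite("pics/c3.png",np.hstack(out)[:,:,::-1])
E
```

```text
[548.1 -87.  129. ] [-179.8   -0.    78.5] 63.742436822727996 [-0.65054125  1.24093549 -7.8106107 ]
```

View pics/c3.png

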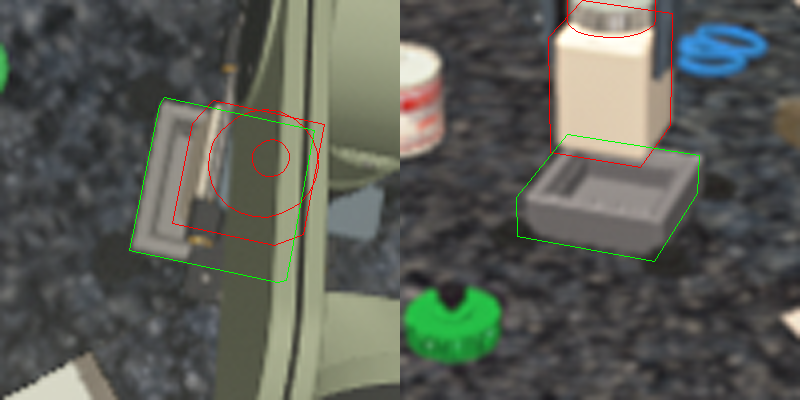

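The overlay on the hovering jar agrees with the holder to within a few mm, inside the lead-in. Lowering slowly and watching the force.

Request:
apply_moves:
  increments:
    - [-1,0.001,-0.001,-0.02,0,0,0]
    - [-1,0,0,-0.008,0,0,0]
    - [-1,0,0,-0.004,0,0,0]
    - [-1,0,0,-0.004,0,0,0]
    - [-1,0,0,0,0,0,0]

```text
time_s: 6.33
ee_pos: [549.0, -87.1, 94.6]
ee_rot: [-179.8, -0.0, 78.6]
force: [-5.0, 2.2, -2.4]
gripper_width: 63.4
gripper_force: 30.0
```

Request:
apply_moves:
  increments:
    - [-1,0,0,-0.003,0,0,0]
    - [-1,0,0,-0.003,0,0,0]
    - [-1,0,0,0,0,0,0]

```text
time_s: 6.58
ee_pos: [548.9, -86.9, 93.7]
ee_rot: [-179.9, -0.1, 78.6]
force: [-13.3, 4.9, 28.8]
gripper_width: 63.9
gripper_force: 30.0
```

Jammed at about 22 mm, with the wall pushing in −x. I'll ease up, shift and retry.

Request:
apply_moves:
  increments:
    - [-1,-0.001,0,0.007,0,0,0]
    - [-1,-0.001,0.0,0,0,0,0]
    - [-1,0,0,-0.003,0,0,0]
    - [-1,0,0,0,0,0,0]

```text
time_s: 6.92
ee_pos: [548.9, -87.3, 94.3]
ee_rot: [179.9, -0.1, 78.6]
force: [-4.7, 4.4, 13.2]
gripper_width: 64.0
gripper_force: 30.0
```

Request:
apply_moves:
  increments:
    - [-1,-0.001,0.001,0.001,0,0,0]
    - [-1,-0.001,0.0005,0,0,0,0]
    - [-1,0,0,-0.002,0,0,0]
    - [-1,0,0,-0.001,0,0,0]
    - [-1,0,0,0,0,0,0]

```text
time_s: 7.33
ee_pos: [548.2, -86.5, 93.6]
ee_rot: [179.7, -0.0, 78.6]
force: [-2.9, 3.2, 20.5]
gripper_width: 63.5
gripper_force: 30.0
```

```bash
python3 -c "
from h import *
s=status.state();print({k:s[k].round(2) for k in('ee_pos','ee_rot','force','torque')})"
```

```text
{'ee_pos': array([548.19, -86.52,  93.6 ]), 'ee_rot': array([ 1.797e+02, -5.000e-02,  7.859e+01]), 'force': array([-2.92,  3.23, 20.51]), 'torque': array([ 0.5 ,  0.9 , -0.08])}
```

Request:
apply_moves:
  increments:
    - [-1,0.001,-0.0005,0,0,0,0.5]
    - [-1,0.001,-0.0005,0,0,0,0.3]
    - [-1,0,0,0,0,0,0]

```text
time_s: 7.58
ee_pos: [548.4, -86.7, 93.6]
ee_rot: [180.0, -0.1, 79.2]
force: [-7.8, 6.0, 24.7]
gripper_width: 64.0
gripper_force: 30.0
```

Request:
apply_moves:
  increments:
    - [-1,0,0.0015,0,0,0,0]
    - [-1,0,0.0015,0,0,0,0]
    - [-1,0,0,0,0,0,0]

```text
time_s: 7.83
ee_pos: [548.4, -86.1, 93.5]
ee_rot: [179.9, 0.1, 79.3]
force: [-8.2, -2.3, 22.3]
gripper_width: 63.9
gripper_force: 30.0
```

Request:
apply_moves:
  increments:
    - [-1,-0.0015,0,0,0,0,0]
    - [-1,-0.0015,0,0,0,0,0]
    - [-1,0,0,0,0,0,0]

```text
time_s: 8.08
ee_pos: [547.9, -85.9, 93.5]
ee_rot: [179.5, 0.1, 79.4]
force: [-1.7, -0.8, 16.6]
gripper_width: 63.7
gripper_force: 30.0
```

```bash
python3 - <<'E'
from h import *
from fit import jarm,hm
s=status.state(); p=s["ee_pos"]
g=cams.grab_frame("side");f=cams.grab_frame("top")
o=(310,175);A=cv2.resize(g["color"][o[1]:o[1]+66,o[0]:o[0]+66],(396,396),interpolation=cv2.INTER_CUBIC)
B=A.copy()
for P,c in[(x,(255,0,0)) for x in jarm([p[0],p[1],-10.8],22)[:2]]+[(x,(0,255,0)) for x in hm([547.5,-86,-10.8])]:
    q=(proj(g,P)-o+.5)*6; cv2.polylines(B,[cv2.convexHull(np.round(q).astype(np.int32))],True,c,1)
cv2.imwrite("pics/c4.png",np.hstack([A,B])[:,:,::-1])
print(s["torque"].round(2),s["force"].round(1))
E
```

```text
[-0.59  0.5  -0.49] [-1.7 -0.8 16.6]
```

View pics/c4.png

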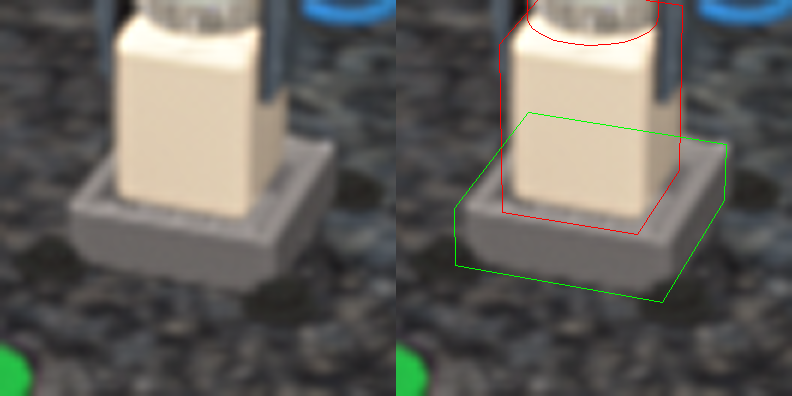

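The crop shows the jar's whole 84 mm side, with the bottom edge from (118,198) to (248,215). So it is resting on the far rim about 4 mm too far in −y, and it has slid up in the grip. I'll lift, shift +y and retry.

Request:
apply_moves:
  increments:
    - [-1,0.001,0,0.008,0,0,-0.4]
    - [-1,0,0.003,0.003,0,0,0]
    - [-1,0,0,0,0,0,0]
    - [-1,0,0,0,0,0,0]

```text
time_s: 8.52
ee_pos: [545.4, -81.3, 99.7]
ee_rot: [-179.9, 0.0, 79.0]
force: [-0.5, -0.5, -8.8]
gripper_width: 63.8
gripper_force: 30.0
```

```bash
cat > meas.py <<'E'
from fit import *
s=status.state();print({k:s[k].round(2) for k in('ee_pos','ee_rot','force','torque')})
g=cams.grab_frame("side")
def soft(fr,w,lo,hi):
    l,t,W,H=w; c=fr["color"][t:t+H,l:l+W].astype(float).mean(2); return np.clip((c-lo)/(hi-lo),0,1)
# bottom edge of jar: white -> grey columns
c=g["color"].astype(float); wb=c[:,:,0]-c[:,:,2]
rows=[]
for u in range(331,352,2):
    col=wb[190:225,u]; k=[v for v in range(len(col)-1) if col[v]>12>=col[v+1]]
    rows.append((u,round(190+k[-1]+(col[k[-1]]-12)/(col[k[-1]]-col[k[-1]+1]),1) if k else None))
print(rows)
z0=s["ee_pos"][2]-71.5
for dz in(0,4,8,12):
    P=box(s["ee_pos"][0],s["ee_pos"][1],s["ee_rot"][2]-90,84,64,z0+dz)[::2]
    print(dz,proj(g,P).round(1).tolist())
E
python3 meas.py
```

```text
{'ee_pos': array([545.36, -81.35,  99.65]), 'ee_rot': array([-1.7985e+02,  1.0000e-02,  7.9040e+01]), 'force': array([-0.49, -0.52, -8.79]), 'torque': array([-0.01, -0.09,  0.02])}
[(331, np.float64(207.5)), (333, np.float64(208.0)), (335, np.float64(208.6)), (337, np.float64(208.9)), (339, np.float64(209.2)), (341, np.float64(209.6)), (343, np.float64(209.9)), (345, np.float64(210.2)), (347, np.float64(210.7)), (349, np.float64(210.9)), (351, np.float64(210.7))]
0 [[357.5, 201.7], [350.4, 212.5], [335.7, 198.1], [327.8, 208.7]]
4 [[357.5, 200.4], [350.4, 211.2], [335.7, 196.9], [327.8, 207.4]]
8 [[357.6, 199.1], [350.4, 209.9], [335.7, 195.6], [327.7, 206.1]]
12 [[357.6, 197.8], [350.4, 208.6], [335.7, 194.4], [327.7, 204.8]]
```

Request:
apply_moves:
  increments:
    - [-1,0.002,0,-0.003,0,0,0]
    - [-1,0,0,-0.003,0,0,0]
    - [-1,0,0,-0.003,0,0,0]
    - [-1,0,0,0,0,0,0]

```text
time_s: 8.9
ee_pos: [548.4, -81.8, 93.3]
ee_rot: [180.0, 0.0, 79.0]
force: [-3.5, 0.4, 4.2]
gripper_width: 64.0
gripper_force: 30.0
```

Request:
apply_moves:
  increments:
    - [-1,-0.0015,0,0,0,0,0]
    - [-1,-0.0015,0,0,0,0,0]
    - [-1,0,0,0,0,0,0]

```text
time_s: 9.15
ee_pos: [545.2, -81.7, 91.5]
ee_rot: [180.0, -0.0, 79.0]
force: [2.2, -1.3, -7.8]
gripper_width: 63.9
gripper_force: 30.0
```

Request:
apply_moves:
  increments:
    - [-1,0,0.0015,0,0,0,0]
    - [-1,0,0.0015,0,0,0,0]
    - [-1,0,0,0,0,0,0]

```text
time_s: 9.4
ee_pos: [545.5, -80.5, 91.7]
ee_rot: [179.9, 0.2, 79.1]
force: [0.9, -6.9, -6.3]
gripper_width: 63.8
gripper_force: 30.0
```

```bash
python3 meas.py|head -1; python3 - <<'E'
from h import *
g=cams.grab_frame("side"); o=(310,180)
cv2.imwrite("pics/c5.png",cv2.resize(g["color"][180:240,310:390],(800,600),interpolation=cv2.INTER_CUBIC)[:,:,::-1])
E
```

```text
{'ee_pos': array([545.45, -80.46,  91.73]), 'ee_rot': array([179.94,   0.22,  79.08]), 'force': array([ 0.94, -6.91, -6.33]), 'torque': array([-1.63, -0.25, -0.24])}
```

View pics/c5.png

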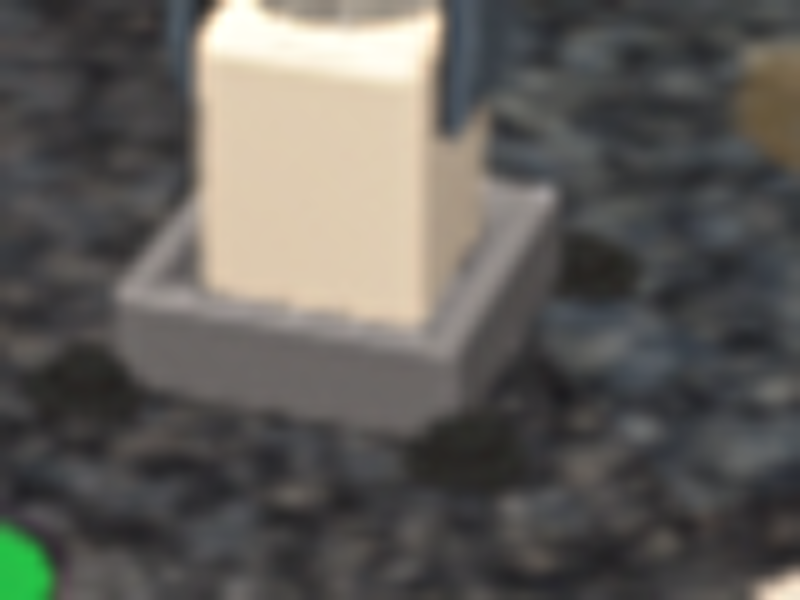

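The jar now hangs free inside the lead-in, and +y meets a wall. I'll back off 2 mm in y and descend.

Request:
apply_moves:
  increments:
    - [-1,0,-0.002,-0.002,0,0,0]
    - [-1,0,0,-0.003,0,0,0]
    - [-1,0,0,-0.003,0,0,0]
    - [-1,0,0,0,0,0,0]

```text
time_s: 9.83
ee_pos: [545.4, -80.9, 83.2]
ee_rot: [180.0, 0.0, 79.0]
force: [1.4, -3.1, -10.7]
gripper_width: 63.7
gripper_force: 30.0
```

Request:
apply_moves:
  increments:
    - [-1,0,-0.001,-0.003,0,0,0]
    - [-1,0,0,-0.003,0,0,0]
    - [-1,0,0,-0.002,0,0,0]
    - [-1,0,0,0,0,0,0]

```text
time_s: 10.17
ee_pos: [545.5, -81.5, 77.1]
ee_rot: [180.0, -0.0, 79.0]
force: [-1.1, -1.3, 2.5]
gripper_width: 64.0
gripper_force: 30.0
```

Request:
apply_moves:
  increments:
    - [-1,0,0,-0.003,0,0,0]
    - [-1,0,0,0,0,0,0]
    - [-1,0,0,0,0,0,0]

```text
time_s: 10.42
ee_pos: [545.4, -82.1, 76.5]
ee_rot: [179.9, 0.0, 79.0]
force: [-4.6, -2.3, 17.4]
gripper_width: 63.5
gripper_force: 30.0
```

Seated firmly (17 N at contact height 77). I'll release, rise and measure the knob.

Request:
apply_moves:
  increments:
    - [-1,0,0,0.003,0,0,0]
    - [1,0,0,0,0,0,0]
    - [1,0,0,0,0,0,0]
    - [1,0,0,0,0,0,0]
    - [1,0,0,0,0,0,0]

```text
time_s: 10.83
ee_pos: [545.3, -81.4, 75.9]
ee_rot: [-180.0, -0.0, 79.0]
force: [-0.5, -0.3, 0.6]
gripper_width: 87.9
gripper_force: 0.0
```

Request:
apply_moves:
  increments:
    - [1,0,0,0.02,0,0,0]
    - [1,0,0,0.03,0,0,0]
    - [1,0,0,0.03,0,0,0]
    - [1,0,0,0.007,0,0,0]
    - [1,0,0,0,0,0,0]

```text
time_s: 11.25
ee_pos: [546.8, -81.8, 165.4]
ee_rot: [179.7, -0.0, 79.0]
force: [-0.4, -0.3, 0.6]
gripper_width: 91.4
gripper_force: 0.0
```

```bash
cat > knob.py <<'E'
from fit import *
s=status.state();print({k:s[k].round(2) for k in('ee_pos','ee_rot','force','torque')})
g=cams.grab_frame("side")
print([(m["score"],m["rect"]) for m in finder.trace("vent_knob","side")],[(m["score"],m["rect"]) for m in finder.trace("lid","side")])
x,y=545.5,-82
print("knob ctr",proj(g,[[x,y,125.5],[x,y,103],[x,y-4,125.5]]).round(1).tolist())
c=g["color"][180:215,325:365].astype(int).mean(2).round().astype(int)
cv2.imwrite("pics/c6.png",cv2.resize(g["color"][170:230,310:390],(800,600),interpolation=cv2.INTER_CUBIC)[:,:,::-1])
E
python3 knob.py
```

```text
{'ee_pos': array([546.83, -81.81, 165.42]), 'ee_rot': array([ 1.7968e+02, -2.0000e-02,  7.9010e+01]), 'force': array([-0.37, -0.27,  0.58]), 'torque': array([-0.03, -0.12, -0.04])}
[(0.68, [332.3, 181.4, 28.4, 30.9]), (0.61, [300.2, 232.9, 4.6, 4.5]), (0.6, [309.7, 266.1, 17.3, 14.0]), (0.59, [367.5, 270.4, 10.3, 11.0])] [(0.92, [354.0, 270.9, 36.4, 30.3]), (0.89, [332.8, 174.1, 21.9, 13.7]), (0.73, [297.5, 266.1, 42.2, 32.0]), (0.59, [263.4, 259.4, 28.7, 22.7])]
knob ctr [[342.9, 172.6], [342.9, 180.3], [343.1, 172.0]]
```

View pics/c6.png

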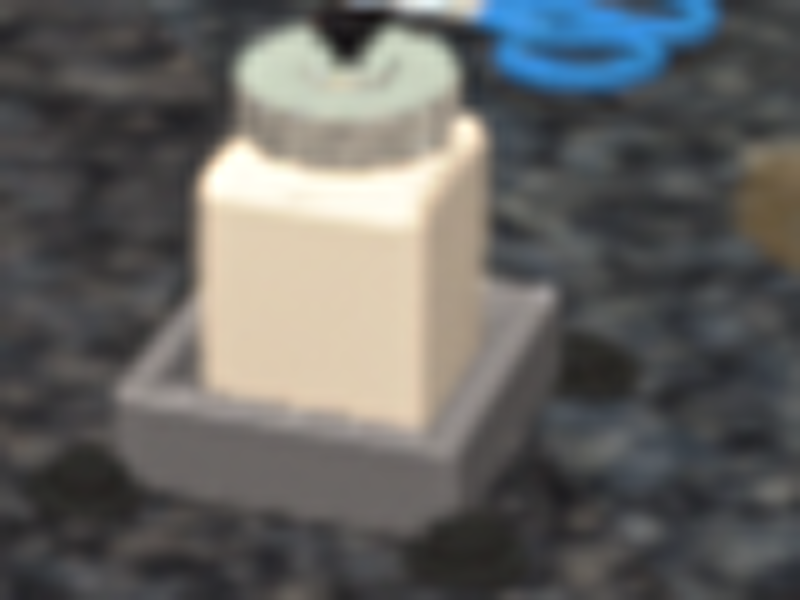

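The jar has dropped 15 mm and is seated, the rim hiding its foot. Turning −90° for the knob so the fingers close along y, which also reveals the y offset.

Request:
apply_moves:
  increments:
    - [0,0,0,0,0,0,-7]
    - [0,0,0,0,0,0,-7]
    - [0,0,0,0,0,0,-7]
    - [0,0,0,0,0,0,-7]
    - [0,0,0,0,0,0,-7]

```text
time_s: 11.82
ee_pos: [544.1, -81.4, 160.9]
ee_rot: [-179.8, 0.1, 43.7]
force: [0.9, -0.3, 0.4]
gripper_width: 60.9
gripper_force: 0.0
```

Request:
apply_moves:
  increments:
    - [0,0,0,0,0,0,-7]
    - [0,0,0,0,0,0,-7]
    - [0,0,0,0,0,0,-7]
    - [0,0,0,0,0,0,-7]
    - [0,0,0,0,0,0,-7]

```text
time_s: 12.23
ee_pos: [544.1, -81.4, 160.8]
ee_rot: [-179.9, 0.2, 8.7]
force: [-0.1, 0.2, 0.3]
gripper_width: 45.5
gripper_force: 0.0
```

Request:
apply_moves:
  increments:
    - [0,0,0,0,0,0,-7]
    - [0,0,0,0,0,0,-7]
    - [0,0,0,0,0,0,-6]
    - [0,0,0,0,0,0,0]
    - [0,0,0,0,0,0,0]

```text
time_s: 12.65
ee_pos: [544.4, -81.5, 161.4]
ee_rot: [180.0, 0.2, -10.8]
force: [0.2, 1.0, 0.7]
gripper_width: 44.9
gripper_force: 0.0
```

Request:
apply_moves:
  increments:
    - [0,0.001,-0.001,-0.02,0,0,0]
    - [0,0,0,-0.01,0,0,0]
    - [0,0,0,-0.002,0,0,0]
    - [0,0,0,0,0,0,0]

```text
time_s: 12.98
ee_pos: [545.3, -82.5, 129.7]
ee_rot: [180.0, 0.2, -10.9]
force: [-0.2, 0.1, 0.0]
gripper_width: 45.5
gripper_force: 0.0
```

Request:
apply_moves:
  increments:
    - [-1,0,0,0,0,0,0]
    - [-1,0,0,0,0,0,0]
    - [-1,0,0,0,0,0,0]
    - [-1,0,0,0,0,0,0]
    - [-1,0,0,0,0,0,0]
  newtons: 15

```text
time_s: 13.4
ee_pos: [546.7, -83.4, 131.7]
ee_rot: [179.9, -0.1, -11.0]
force: [0.4, -2.2, 0.7]
gripper_width: 17.8
gripper_force: 15.0
```

Gripped at 17.8 mm. Pulling up gently.

Request:
apply_moves:
  increments:
    - [-1,0,-0.0005,0.002,0,0,0]
    - [-1,0,0,0.002,0,0,0]
    - [-1,0,0,0.002,0,0,0]
    - [-1,0,0,0.002,0,0,0]
    - [-1,0,0,0,0,0,0]

```text
time_s: 13.82
ee_pos: [546.3, -83.2, 139.1]
ee_rot: [180.0, -0.0, -11.0]
force: [0.4, -1.7, -2.8]
gripper_width: 18.1
gripper_force: 15.0
```

Request:
apply_moves:
  increments:
    - [-1,0,0,0.001,0,0,0]
    - [-1,0,0,0.001,0,0,0]
    - [-1,0,0,0,0,0,0]
    - [-1,0,0,0,0,0,0]

```text
time_s: 14.15
ee_pos: [546.1, -83.1, 140.8]
ee_rot: [180.0, 0.0, -11.0]
force: [1.0, -1.6, -3.3]
gripper_width: 18.4
gripper_force: 15.0
```

Request:
apply_moves:
  increments:
    - [-1,0,0,0.001,0,0,0]
    - [-1,0,0,0,0,0,0]
    - [-1,0,0,0,0,0,0]

```text
time_s: 14.4
ee_pos: [546.1, -83.1, 141.9]
ee_rot: [180.0, 0.0, -11.0]
force: [0.4, -0.9, -3.8]
gripper_width: 17.9
gripper_force: 15.0
```

```bash
python3 -c "
from h import *
s=status.state();print({k:s[k].round(2) for k in('ee_pos','ee_rot','force','torque')})"
```

```text
{'ee_pos': array([546.14, -83.12, 141.93]), 'ee_rot': array([ 1.800e+02,  1.000e-02, -1.099e+01]), 'force': array([ 0.45, -0.89, -3.76]), 'torque': array([-0.16, -0.09, -0.01])}
```

Request:
apply_moves:
  increments:
    - [-1,0,0,0.001,0,0,0]
    - [-1,0,0,0,0,0,0]
    - [-1,0,0,0,0,0,0]
    - [-1,0,0,0,0,0,0]

```text
time_s: 14.73
ee_pos: [546.1, -83.1, 142.8]
ee_rot: [180.0, 0.0, -11.0]
force: [1.0, -0.9, -4.9]
gripper_width: 18.0
gripper_force: 15.0
```

Request:
apply_moves:
  increments:
    - [-1,0,0,0.0007,0,0,0]
    - [-1,0,0,0,0,0,0]
    - [-1,0,0,0,0,0,0]

```text
time_s: 14.98
ee_pos: [545.8, -82.9, 143.2]
ee_rot: [-180.0, 0.1, -11.0]
force: [1.5, -0.8, -7.6]
gripper_width: 18.1
gripper_force: 15.0
```

The stop is reached (force jumped to 7.6 N). Lowering the knob home, releasing, and opening for the lid.

Request:
apply_moves:
  increments:
    - [-1,0,0,-0.004,0,0,0]
    - [-1,0,0,-0.005,0,0,0]
    - [-1,0,0,-0.0037,0,0,0]
    - [1,-0.0005,0,0,0,0,0]
    - [1,0,0,0,0,0,0]

```text
time_s: 15.4
ee_pos: [545.9, -82.9, 131.4]
ee_rot: [-180.0, -0.0, -11.0]
force: [-0.4, 1.2, 1.3]
gripper_width: 28.6
gripper_force: 0.0
```

Request:
apply_moves:
  increments:
    - [1,0,0,0,0,0,0]
    - [1,0,0,0,0,0,0]
    - [1,0,0,0,0,0,0]
    - [1,0,0,0,0,0,0]
    - [1,0,0,0,0,0,0]

```text
time_s: 15.82
ee_pos: [545.7, -83.1, 131.0]
ee_rot: [-180.0, -0.0, -11.0]
force: [-0.2, 1.1, 0.3]
gripper_width: 61.7
gripper_force: 0.0
```

Request:
apply_moves:
  increments:
    - [1,0,0,0,0,0,0]
    - [1,0,0,0,0,0,0]
    - [1,0,0,0,0,0,0]
    - [1,0,0,-0.01,0,0,0]
    - [1,0,0,-0.01,0,0,0]

```text
time_s: 16.23
ee_pos: [546.0, -83.2, 110.6]
ee_rot: [180.0, -0.1, -11.0]
force: [0.0, -0.1, -0.7]
gripper_width: 91.1
gripper_force: 0.0
```

Request:
apply_moves:
  increments:
    - [1,0,0,-0.003,0,0,0]
    - [1,0,0,0,0,0,0]
    - [1,0,0,0,0,0,0]

```text
time_s: 16.48
ee_pos: [545.4, -83.1, 107.3]
ee_rot: [180.0, 0.1, -11.0]
force: [-0.5, 0.3, -0.0]
gripper_width: 91.4
gripper_force: 0.0
```

Request:
apply_moves:
  increments:
    - [-1,0,0,0,0,0,0]
    - [-1,0,0,0,0,0,0]
    - [-1,0,0,0,0,0,0]
    - [-1,0,0,0,0,0,0]
    - [-1,0,0,0,0,0,0]
  newtons: 58

```text
time_s: 16.9
ee_pos: [545.8, -83.2, 108.2]
ee_rot: [180.0, -0.0, -11.0]
force: [0.2, 0.0, 0.2]
gripper_width: 60.6
gripper_force: 0.0
```

Request:
apply_moves:
  increments:
    - [-1,0,0,0,0,0,0]
    - [-1,0,0,0,0,0,0]
    - [-1,0,0,0,0,0,0]

```text
time_s: 17.15
ee_pos: [545.8, -83.8, 108.2]
ee_rot: [179.9, -0.0, -11.0]
force: [-0.7, -4.2, 2.5]
gripper_width: 57.0
gripper_force: 58.0
```

The lid is gripped (57 mm, 58 N). Twisting anticlockwise.

Request:
apply_moves:
  increments:
    - [-1,0,-0.001,0,0,0,2]
    - [-1,0,0,0,0,0,4]
    - [-1,0,0,0,0,0,4]
    - [-1,0,0,0,0,0,4]
    - [-1,0,0,0,0,0,4]

```text
time_s: 17.57
ee_pos: [546.3, -85.0, 108.3]
ee_rot: [179.9, -0.1, 7.1]
force: [0.1, -4.5, 1.1]
gripper_width: 56.9
gripper_force: 58.0
```

```bash
python3 -c "
from h import *
s=status.state();print({k:s[k].round(2) for k in('ee_pos','ee_rot','force','torque')})"
```

```text
{'ee_pos': array([546.33, -85.03, 108.25]), 'ee_rot': array([ 1.7992e+02, -8.0000e-02,  7.0900e+00]), 'force': array([ 0.13, -4.52,  1.15]), 'torque': array([-0.85, -0.04, -0.65])}
```

Request:
apply_moves:
  increments:
    - [-1,0,0,0,0,0,5]
    - [-1,0,0,0,0,0,5]
    - [-1,0,0,0,0,0,5]
    - [-1,0,0,0,0,0,5]
    - [-1,0,0,0,0,0,5]

```text
time_s: 17.98
ee_pos: [546.1, -84.9, 108.2]
ee_rot: [179.9, -0.0, 32.1]
force: [0.3, -4.0, 0.9]
gripper_width: 57.0
gripper_force: 58.0
```

Request:
apply_moves:
  increments:
    - [-1,0,0,0,0,0,5]
    - [-1,0,0,0,0,0,5]
    - [-1,0,0,0,0,0,5]
    - [-1,0,0,0,0,0,5]
    - [-1,0,0,0,0,0,5]

```text
time_s: 18.4
ee_pos: [545.9, -84.9, 108.2]
ee_rot: [179.9, 0.0, 57.1]
force: [-1.8, -5.0, 0.9]
gripper_width: 56.8
gripper_force: 58.0
```

Request:
apply_moves:
  increments:
    - [-1,0,0,0,0,0,5]
    - [-1,0,0,0,0,0,5]
    - [-1,0,0,0,0,0,2]
    - [-1,0,0,0,0,0,0]
    - [-1,0,0,0,0,0,0]

```text
time_s: 18.82
ee_pos: [545.9, -84.8, 108.2]
ee_rot: [179.9, 0.0, 68.9]
force: [-0.6, -5.8, 2.3]
gripper_width: 57.2
gripper_force: 58.0
```

```bash
python3 -c "
from h import *
s=status.state();print({k:s[k].round(2) for k in('ee_pos','ee_rot','force','torque','qpos')})"
```

```text
{'ee_pos': array([545.87, -84.82, 108.23]), 'ee_rot': array([1.7995e+02, 4.0000e-02, 6.8900e+01]), 'force': array([-0.56, -5.8 ,  2.26]), 'torque': array([-0.97,  0.09, -0.48]), 'qpos': array([-1.0000e+01,  2.2210e+01,  1.0252e+02, -6.0000e-02,  5.5220e+01,
        1.1130e+01])}
```

Turned 80°. I'll relieve the side force and lift 3 mm to test.

Request:
apply_moves:
  increments:
    - [-1,0,-0.0015,0,0,0,0]
    - [-1,0,0,0.001,0,0,0]
    - [-1,0,0,0.001,0,0,0]
    - [-1,0,0,0.001,0,0,0]
    - [-1,0,0,0,0,0,0]

```text
time_s: 19.23
ee_pos: [545.5, -85.3, 110.4]
ee_rot: [-179.9, -0.0, 69.0]
force: [0.8, -1.5, -5.1]
gripper_width: 57.1
gripper_force: 58.0
```

Request:
apply_moves:
  increments:
    - [-1,0,0,0.001,0,0,0]
    - [-1,0,0,0.001,0,0,0]
    - [-1,0,0,0,0,0,0]

```text
time_s: 19.48
ee_pos: [545.9, -85.3, 113.6]
ee_rot: [180.0, -0.0, 69.0]
force: [-0.5, -0.1, -1.0]
gripper_width: 56.8
gripper_force: 58.0
```

The load is just the lid's weight, so it is free. Lifting to about 25 mm clear.

Request:
apply_moves:
  increments:
    - [-1,0,0,0.004,0,0,0]
    - [-1,0,0,0.01,0,0,0]
    - [-1,0,0,0.012,0,0,0]
    - [-1,0,0,0.008,0,0,0]
    - [-1,0,0,0,0,0,0]

```text
time_s: 19.9
ee_pos: [547.2, -85.8, 149.7]
ee_rot: [179.7, -0.1, 69.0]
force: [1.6, -0.8, -1.9]
gripper_width: 56.9
gripper_force: 58.0
```

Request:
apply_moves:
  increments:
    - [-1,0,0,0,0,0,0]
    - [-1,0,0,0,0,0,0]
    - [-1,0,0,0,0,0,0]

```text
time_s: 20.15
ee_pos: [545.2, -85.6, 146.4]
ee_rot: [-179.9, 0.0, 69.0]
force: [-0.4, -0.4, -2.0]
gripper_width: 57.2
gripper_force: 58.0
```

```bash
python3 - <<'E'
from h import *
g=cams.grab_frame("side")
cv2.imwrite("pics/c7.png",cv2.resize(g["color"][150:225,305:390],(680,600),interpolation=cv2.INTER_CUBIC)[:,:,::-1])
# same shoulder edge check vs seated picture (c6)
c=g["color"].astype(float).mean(2); old=cv2.imread("pics/c6.png").astype(float).mean(2)
old=cv2.resize(old,(80,60),interpolation=cv2.INTER_AREA); new=c[170:230,310:390]
d=np.abs(old-new)[22:,:]; print("holder/jar-body diff",d.mean().round(2))
E
```

```text
holder/jar-body diff 1.01
```

The jar body matches the seated picture (mean difference 1 grey level), the load is the lid alone, and it sits about 23 mm above the mouth. Handing in.

```bash
python3 -c "
from h import *
print(env.job_done())"
```

```text
the job is handed in; nothing more can be done
None
```

The job is handed in, but no verdict came back. The jar is seated in the holder, the vent knob was pulled to its stop, and the lid was twisted about 80° and lifted off. It is still gripped, level, about 23 mm above the mouth by arm position.

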